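# Ready the label printer: fold the paper guide down, then shut the cover

### The job

The label printer stands open with a new roll in it: fold its upright green paper guide down flat into the printer first, then swing the dark hinged cover over until it is fully shut. Do it by pushing gently with the fingertips or the outside of the fingers: do not grip or lift anything, do not shove the printer along the bench, and leave the label roll and the other things standing about where they are.

Things in the scene. Friction and masses are not known exactly. Their poses are not given: they have to be found in the camera images.
- printer: desktop label printer, a light grey open-topped tub 200 (its x) by 220 (its y) mm, rim 85 mm above the bench, walls 8 mm, about 2.8 kg, standing loose on the bench. Origin: centre of its underside; z up. The cover's hinge is on its +y side, the label slot and the guide's hinge on its -y side, both hinge lines along its x
- guide (a joint): angle of the green paper guide: 0 = folded down flat (home, on its stop), about 1.57 = upright, 1.65 = open stop. It stays where it is left: the hinge friction is 0.11 N m, no spring. It folds from upright towards the printer's +y
- guide_hinge (a point): middle of the guide's hinge line, fixed in the printer at (0, -95, 58) mm from its origin. Axes turn with the guide: y runs from the hinge to the free edge, z is the normal of its outer face (up when folded, facing the printer's -y side when upright)
- guide_edge (a point): middle of the guide's free edge, on its outer face, which is the face to push. The guide is a plate 150 mm wide (its x), 85 mm from hinge to edge and 6 mm thick (hinge line on its inner face; outer face at +6 mm along its z). Axes as guide_hinge
- cover (a joint): angle of the dark cover: 0 = shut on the rim (stop), 1.57 = standing upright, 1.85 = open stop. It stays where it is left: hinge friction about 0.55 N m, no spring and no latch. It shuts by swinging from the printer's +y side over towards -y
- cover_hinge (a point): middle of the cover's hinge line, fixed in the printer at (0, 110, 85.5) mm from its origin. Axes turn with the cover: -y runs from the hinge to the free edge, z is the normal of its outer face (up when shut, facing away from the tub, to the printer's +y side, when upright)
- cover_edge (a point): middle of the cover's free edge on its outer face, which is the face to push. The cover is a hollow shell 200 mm wide (its x), 220 mm from hinge to free edge and 30 mm deep (its outer face lies at +30 mm along its z from the hinge). Axes as cover_hinge. Shut, the outer face is 115 mm above the bench
- label_roll_center (a point): centre of the white label roll, 62 mm diameter and 100 mm long, 180 g, lying loose along the printer's x on its cradle in the tub, about 46 mm to the +y side of the printer's middle and 42 mm above the bench, top at 73 mm. Leave it alone
- spare_roll: spare label roll standing on end on the bench, 62 mm diameter, 100 mm high; origin at its centre. Bystander
- screwdriver: screwdriver lying between robot and printer, about 200 mm long. Bystander
- water_bottle: water bottle, 66 mm diameter, 200 mm high; origin under its centre. Bystander
- mug: white mug, 80 mm diameter, 90 mm high; origin under its centre. Bystander
- tape_ring: orange roll of tape lying flat, 100 mm diameter, 25 mm high; origin under its centre. Bystander
- carton: cardboard carton 120 x 90 x 70 mm; origin under its centre. Bystander
Mind the look-alikes: they are no part of the job. What is shaped like the part that bears label_roll_center but purple is not meant.

How it is judged:
By the outcome, as a careful person would: the job done as asked, in the order asked, and still so for the second after the job is handed in, with the robot touching nothing.
It also fails if it takes over 58 s, if anything falls off the work surface, if the arm or the gripper's body presses on something with over 40 N, if the wrist force passes 120 N, or if a joint passes its speed limit or range.

### The arm

A 7-joint arm with a two-finger parallel gripper is mounted at the origin on the work surface. World frame = base frame: x ahead of the robot, y to its left, z up, the work surface at z = 0. Lengths are in mm, angles in rad, forces in N, time in s.
With the tool pointing down it reaches from about 400 to 875 mm from the base axis. Payload 4.4 kg.
Tool frame: the origin (TCP) lies at the very end of the fingers, on their centre line; the grasp point (between the pads) lies 19 mm behind it; z points along the fingers, y is the line along which they close (so a half turn about z gives the same grasp; the last joint's range is limited). The gripper opens to 85 mm and grips with 20 to 120 N. Pads are 22 mm wide; open, the fingers measure 114 mm over their backs; the gripper's body (76 mm by 85 mm) begins 54 mm behind the grasp point. The pads swing forward as they close: fully open they stand 13 mm farther back than shut.
Start: joints at [-1.41, 0.628, 0.038, 1.517, -0.027, 0.996, -0.02], TCP at [146.133, 633.375, 207.913] pointing down, gripper open.
Joint ranges: [-3.06, 3.06], [-0.37, 2.12], [-1.25, 1.32], [0.18, 2.47], [-1.1, 4.24], [0.23, 1.98], [-2.94, 2.94]. Speed limits (rad/s): [2.57, 2.57, 3.14, 3.14, 3.14, 3.14, 3.14].

### API

Orientations are given as [roll, pitch, yaw] about the fixed x, y, z axes, in that order (R = Rz(yaw) Ry(pitch) Rx(roll)).
In Python, from cell import read_state, get_image, camera_info, finish_job gives the robot as it stands.
- The arm moves only by the tool play_rows, never from a script. Its argument "deltas" is one flat list of numbers, 7 for each row, row after row: the shift along the tool's x, y, z in mm, then the turn, a rotation vector about the tool's x, y, z in rad, then the opening, from 0 (shut) to 1 (fully open). In form: [dx, dy, dz, ax, ay, az, grip, dx, dy, dz, ax, ay, az, grip, ...]. A call has 1 to 10 rows; each row is the pose to reach, as a shift and turn from the pose commanded when the call began, along the tool's axes at that moment; what a row does not reach only later rows make up. A row lasts 1/8 s, in which the tool goes at most 62.5 mm and 10.7 degrees, less where a joint would pass 70% of its speed; a pose out of reach is approached as far as the arm can. A call with a gripper value outside its range is refused whole. The fingers move at their own pace and stop on an object; the grip force is fixed at half the most. Time passes only in rows, so rows that repeat a pose let the fingers close. It gives the time, the measured TCP pose, the force, the opening and the grip force at its end, in the units of the state.
- read_state(): the state, without advancing time (a new reading comes with each control period).
- get_image(name): name is "side" or "top"; returns the picture (480x640x3 uint8, red, green, blue); there is no depth.
- camera_info(name): a dict with "fx", "fy", "cx", "cy" (pixels), "T" (4x4, takes a point from camera to world coordinates). Camera axes: x right, y down, z forward; pixel columns grow to the right and rows downward; lengths in mm; the calibration is good to about 2 mm. A picture is of the moment at which its call begins. camera_info takes no time and is no camera call.
- finish_job(): hands the job in; it is judged then, once.
The state is a dict: "clock": time; "qpos": joint angles; "qd": joint speeds; "tau": joint torques, N m; "eef_pos": TCP position; "tool_rot": TCP orientation; "force": force on the tool from outside, world axes, zero at the start; "torque": the same for the moment, N m; "width": finger opening in mm; "gripper_force": force on a finger pad.
Only numpy, scipy, OpenCV 4.12 (cv2) and the standard library are available. Lean on these libraries where they do the work, as an engineer would, in place of code of your own. Each camera call takes 0.05 s, during which the arm holds its last target. There are 200 camera calls.

## Working session

There is one attempt and no reset: what is moved stays moved. The work goes in short steps, Python scripts to look and compute and a tool call to move; the robot and the scene stay as the last step left them, time stands still between calls to the robot, and variables do not carry over. Pictures are saved under pics/ and viewed, at most 10 in all, crops included, and the job is handed in when it is done.

Besides the shell and the picture viewer there is one more tool, called after "Emit:" as name(argument=value, ...), one argument or row to a line, values as JSON. play_rows: Moves the arm, as the interface text tells. Its arguments: {"type":"object","properties":{"deltas":{"type":"array"}},"required":["deltas"]}

```bash
mkdir -p pics; python3 - <<'E'
from cell import *
import cv2
for n in("side","top"):
    cv2.imwrite(f"pics/{n}0.png",get_image(n)[:,:,::-1]); c=camera_info(n); print(n,c["fx"],c["cx"],c["cy"],c["T"])
s=read_state(); print(s["clock"],s["eef_pos"],s["tool_rot"],s["force"])
E
```

```text
side 470.69123193058124 309.3488833176367 238.71811124348636 [[-8.88722174e-01  3.01003102e-01 -3.45788997e-01  8.85124833e+02]
 [ 4.58203417e-01  5.58658565e-01 -6.91339451e-01  6.66647393e+02]
 [-1.49173348e-02 -7.72850400e-01 -6.34412904e-01  7.18556289e+02]
 [ 0.00000000e+00  0.00000000e+00  0.00000000e+00  1.00000000e+00]]
top 463.23589552237587 317.9429308137501 245.65563297581605 [[ 2.54336885e-02 -9.97226127e-01  6.99512664e-02  4.64722233e+02]
 [-9.99606907e-01 -2.45438622e-02  1.35510070e-02 -2.33729461e+01]
 [-1.17965440e-02 -7.02684211e-02 -9.97458365e-01  1.23395885e+03]
 [ 0.00000000e+00  0.00000000e+00  0.00000000e+00  1.00000000e+00]]
0.1 [145.96956467 632.7737364  207.06856059] [-3.13986004e+00 -2.72176608e-08  2.91481359e+00] [0.3292683  0.15913431 0.32966925]
```

View pics/side0.png

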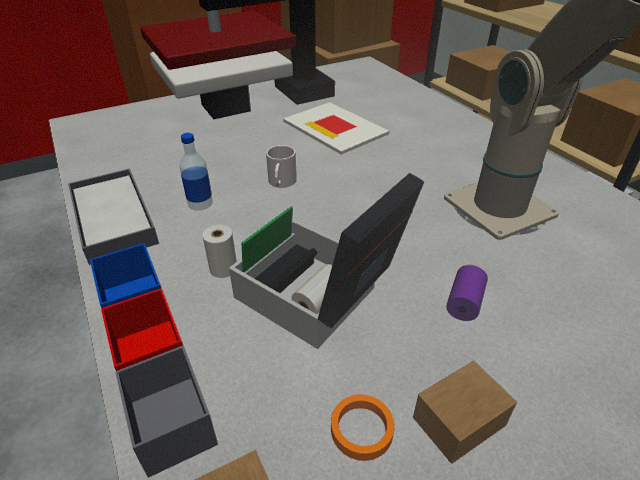

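View pics/top0.png

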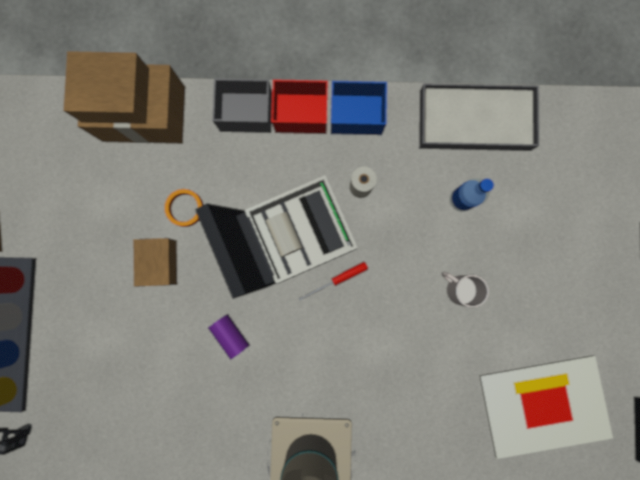

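The side view shows the printer with its green guide at (268,238), the white roll in the tub at (315,287) and the cover leaning open with its top at (420,180). In the top view the printer is centred near (300,230), the guide is at (337,212) and the spare roll at (363,180).

The look-alikes are the white roll in the tub at top (283,233), which is the real label roll because it lies on the cradle, the spare roll standing at (363,180), and the purple cylinder at (228,337), a decoy. I don't reach for any of them. Next is an enlarged crop to get the corners.

```bash
python3 - <<'E'
import cv2,numpy as np
t=cv2.imread("pics/top0.png"); s=cv2.imread("pics/side0.png")
a=cv2.resize(t[160:310,185:385],None,fx=4,fy=4,interpolation=cv2.INTER_CUBIC)
cv2.imwrite("pics/crop_t.png",a)
for n,i in(("top",t),("side",s)):
    h=cv2.cvtColor(i,cv2.COLOR_BGR2HSV); m=cv2.inRange(h,(45,90,30),(80,255,255))
    c=max(cv2.findContours(m,0,2)[0],key=cv2.contourArea); print(n,cv2.boxPoints(cv2.minAreaRect(c)).round(1).tolist(),cv2.approxPolyDP(c,3,True)[:,0].tolist())
E
```

```text
top [[319.6000061035156, 183.1999969482422], [322.29998779296875, 181.89999389648438], [348.6000061035156, 238.1999969482422], [346.0, 239.5]] [[320, 183], [347, 239]]
side [[228.39999389648438, 252.5], [289.20001220703125, 204.6999969482422], [304.29998779296875, 224.0], [243.60000610351562, 271.70001220703125]] [[291, 207], [242, 242], [243, 271], [289, 235]]
```

View pics/crop_t.png

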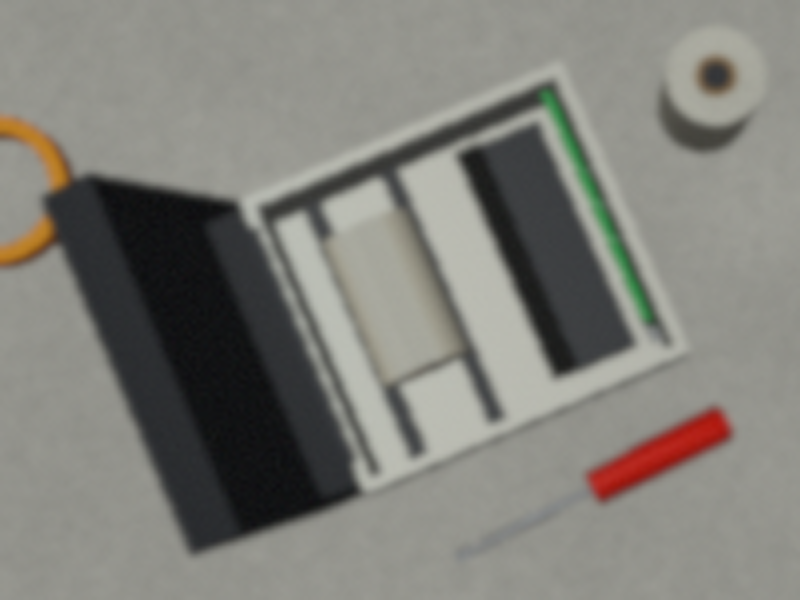

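The crop shows the rim corners at about crop (562,64), (690,350), (362,492) and (242,200). The cover's outer free edge runs from (48,202) to (192,552), and the guide is the thin upright green line.

```bash
cat > h.py <<'E'
from cell import *
import numpy as np
from scipy.spatial.transform import Rotation as R
def ray(n,p):
    c=camera_info(n);T=np.array(c["T"]);d=T[:3,:3]@[(p[0]-c["cx"])/c["fx"],(p[1]-c["cy"])/c["fy"],1];return T[:3,3],d
def onz(n,p,z):
    o,d=ray(n,p);return o+d*(z-o[2])/d[2]
def proj(n,P):
    c=camera_info(n);T=np.array(c["T"]);q=T[:3,:3].T@(np.array(P)-T[:3,3]);return np.round([c["cx"]+c["fx"]*q[0]/q[2],c["cy"]+c["fy"]*q[1]/q[2]],1)
E
python3 - <<'E'
from h import *
f=lambda x,y:(185+x/4-.4,160+y/4-.4)
C=np.array([onz("top",f(*p),85)[:2] for p in((562,64),(690,350),(362,492),(242,200))]) # (+x,-y),( -x,-y),(-x,+y),(+x,+y)
print(C.round(1)); print([np.linalg.norm(C[i]-C[(i+1)%4]).round(1) for i in range(4)])
M=np.array([(100,-110),(-100,-110),(-100,110),(100,110)])
c=C.mean(0); z=((C-c)@[1,1j]); m=M@[1,1j]; yaw=np.angle((z*m.conj()).sum()); print("center",c,"yaw",yaw)
Rz=R.from_euler("z",yaw).as_matrix()
W=lambda p:Rz@np.array(p)+[*c,0]
res=C-np.array([W((*q,0))[:2] for q in M]);print(res.round(1))
for th in(1.4,1.57,1.65):
    print(th,[(proj(n,W((x,-95+85*np.cos(th)-6*np.sin(th),58+85*np.sin(th)+6*np.cos(th))))).tolist() for n in("top","side") for x in(75,-75)])
for th in(1.5,1.6,1.7,1.85):
    print(th,[(proj(n,W((x,110-220*np.cos(th)+30*np.sin(th),85.5+220*np.sin(th)+30*np.cos(th)))-(0,0)).tolist()) for n in("top","side") for x in(100,-100)])
print("spare",onz("top",(363,180),100), "cover crop px",f(48,202),f(192,552))
s=read_state();print("tool z",R.from_euler("xyz",s["tool_rot"]).as_matrix().round(3))
E
```

```text
[[ 722.2  -21.3]
 [ 544.1 -105.1]
 [ 451.    95.9]
 [ 631.3  177. ]]
[np.float64(196.8), np.float64(221.5), np.float64(197.7), np.float64(218.0)]
center [587.15544917  36.64097551] yaw 0.4314425038984798
[[-1.8  0.2]
 [ 1.8  0. ]
 [ 0.7  1.2]
 [-0.7 -1.4]]
1.4 [[320.4, 182.9], [345.5, 240.4], [241.6, 243.1], [291.7, 206.6]]
1.57 [[326.0, 180.5], [351.1, 238.0], [236.2, 240.1], [286.4, 204.1]]
1.65 [[328.6, 179.4], [353.7, 236.9], [233.8, 239.1], [284.0, 203.3]]Traceback (most recent call last):
  File "<stdin>", line 13, in <module>
ValueError: operands could not be broadcast together with shapes (3,) (2,)
```

```bash
cat >> h.py <<'E'
c0=np.array([587.2,36.6,0]);YAW=.4314
Rz=R.from_euler("z",YAW).as_matrix()
W=lambda p:Rz@np.array(p)+c0
P=lambda w:Rz.T@(np.array(w)-c0)
def delta(p,rpy=None):  # printer-frame TCP target -> tool-frame shift and turn from the measured pose
    s=read_state();r=R.from_euler("xyz",s["tool_rot"]);g=r if rpy is None else R.from_euler("xyz",rpy)
    return (r.inv().apply(W(p)-s["eef_pos"])).round(1),(r.inv()*g).as_rotvec().round(3)
E
python3 - <<'E'
from h import *
for th in(1.5,1.6,1.7,1.85):
    print(th,[(proj(n,W((x,110-220*np.cos(th)+30*np.sin(th),85.5+220*np.sin(th)+30*np.cos(th)))).tolist()) for n in("top","side") for x in(100,-100)])
print("spare",P(onz("top",(363,180),100)),"purple",P(onz("top",(228,337),30)),"mug",P(onz("top",(467,291),90)),"bottle",P(onz("top",(487,185),200)))
s=read_state();print("tool R",R.from_euler("xyz",s["tool_rot"]).as_matrix().round(3).tolist(), "tcp P",P(s["eef_pos"]))
for p in((-20,-135,330),(-20,-145,118)): print(W(p),delta(p,[np.pi,0,YAW-np.pi]),delta(p,[np.pi,0,YAW]),delta(p,[np.pi,0,YAW+np.pi/2]),delta(p,[np.pi,0,YAW-np.pi/2]))
E
```

```text
1.5 [[219.4, 195.8], [257.5, 286.8], [322.3, 221.1], [392.8, 164.0]]
1.6 [[209.7, 200.3], [247.5, 291.2], [334.7, 228.1], [404.1, 169.4]]
1.7 [[200.5, 204.9], [238.0, 295.4], [347.1, 236.5], [415.3, 175.9]]
1.85 [[187.8, 211.7], [224.8, 301.3], [365.5, 251.2], [431.5, 187.7]]
spare [  47.92357021 -189.345025    100.        ] purple [-177.82083485  282.21353829   30.        ] mug [-303.73781299 -314.07450433   90.        ] bottle [ -89.39850383 -423.9926818   200.        ]
tool R [[-0.974, 0.225, -0.0], [0.225, 0.974, -0.002], [0.0, -0.002, -1.0]] tcp P [-151.51960776  726.05043178  207.06856059]
[625.48167285 -94.3943263  330.        ] (array([-630.7, -600.9, -121.9]), array([-0.002, -0.001, -0.658])) (array([-630.7, -600.9, -121.9]), array([-1.000e-03,  2.000e-03,  2.483e+00])) (array([-630.7, -600.9, -121.9]), array([-0.002,  0.001,  0.913])) (array([-630.7, -600.9, -121.9]), array([-1.000e-03, -2.000e-03, -2.229e+00]))
[ 629.6631023 -103.4781387  118.       ] (array([-636.8, -608.5,   90.1]), array([-0.002, -0.001, -0.658])) (array([-636.8, -608.5,   90.1]), array([-1.000e-03,  2.000e-03,  2.483e+00])) (array([-636.8, -608.5,   90.1]), array([-0.002,  0.001,  0.913])) (array([-636.8, -608.5,   90.1]), array([-1.000e-03, -2.000e-03, -2.229e+00]))
```

Emit:
play_rows(
  deltas=[0, 0, -50, 0, 0, 0, 0, 0, 0, -110, 0, 0, 0.1, 0, -10, -10, -160, 0, 0, 0.2, 0, -40, -38, -180, 0, 0, 0.3, 0, -80, -76, -180, 0, 0, 0.45, 0, -120, -114, -180, 0, 0, 0.6, 0, -160, -152, -180, 0, 0, 0.75, 0, -200, -190, -180, 0, 0, 0.85, 0, -240, -228, -180, 0, 0, 0.913, 0, -280, -266, -180, 0, 0, 0.913, 0],
)

```text
clock: 1.35
eef_pos: [359.7, 309.5, 387.7]
tool_rot: [-3.141, 0.0, 2.002]
force: [-0.1, -0.6, 0.1]
width: -0.1
gripper_force: 0.0
```

```bash
python3 - <<'E'
from h import *
s=read_state();print(P(s["eef_pos"]),s["tool_rot"],s["clock"],s["force"],s["qpos"],s["width"])
print(delta((-10,-150,370),[np.pi,0,YAW+np.pi/2]))
E
```

```text
[-92.54795806 343.01330608 387.73819923] [-3.14133316e+00  1.48688593e-05  2.00151214e+00] 1.35 [-0.14618678 -0.59655953  0.08949797] [-1.07359443  0.21066454  0.38358592  1.70428024 -0.0828159   1.24285779
 -0.24023983] -0.07401484914719099
(array([-493. ,   82.9,   17.7]), array([-0.   ,  0.   , -0.001]))
```

Emit:
play_rows(
  deltas=[-30, 8, 0, 0, 0, 0, 0, -80, 20, 0, 0, 0, 0, 0, -135, 30, 0, 0, 0, 0, 0, -190, 40, 0, 0, 0, 0, 0, -245, 50, 0, 0, 0, 0, 0, -300, 60, 0, 0, 0, 0, 0, -355, 70, 0, 0, 0, 0, 0, -410, 78, 0, 0, 0, 0, 0, -465, 83, 0, 0, 0, 0, 0, -493, 83, 0, 0, 0, 0, 0],
)

```text
clock: 2.6
eef_pos: [640.9, -105.6, 386.7]
tool_rot: [-3.139, 0.001, 1.998]
force: [0.6, 0.6, -0.3]
width: 0.3
gripper_force: 0.0
```

```bash
python3 - <<'E'
from h import *
s=read_state();print(P(s["eef_pos"]),s["tool_rot"],s["force"],s["qpos"])
print(delta((-15,-150,122),[np.pi,0,YAW+np.pi/2]))
E
```

```text
[ -10.69904116 -151.57686616  386.74701166] [-3.13943125e+00  7.39961017e-04  1.99835208e+00] [ 0.59645801  0.56744815 -0.27692574] [-0.16750793  0.55073494  0.53641946  1.24033166 -0.27181491  1.42230702
  0.770528  ]
(array([  1.8,  -3.7, 264.8]), array([-0.002,  0.001, -0.004]))
```

Emit:
play_rows(
  deltas=[0, 0, 30, 0, 0, 0, 0, 0, -4, 80, 0, 0, 0, 0, 0, -4, 130, 0, 0, 0, 0, 0, -4, 180, 0, 0, 0, 0, 0, -4, 225, 0, 0, 0, 0, 0, -4, 255, 0, 0, 0, 0, 0, -4, 265, 0, 0, 0, 0, 0, -4, 265, 0, 0, 0, 0],
)

```text
clock: 3.6
eef_pos: [636.8, -103.8, 122.8]
tool_rot: [-3.141, -0.0, 2.002]
force: [0.2, 0.5, 1.1]
width: -0.1
gripper_force: 0.0
```

```bash
python3 - <<'E'
from h import *
import cv2
s=read_state();print(P(s["eef_pos"]),s["tool_rot"],s["force"],s["qpos"])
cv2.imwrite("pics/s1.png",get_image("side")[100:400,150:550,::-1])
E
```

```text
[ -13.6135019  -148.26776895  122.76481775] [-3.14101333e+00 -2.10308860e-04  2.00173802e+00] [0.1740991  0.49874204 1.12193623] [-0.13358507  0.75725768  0.43604017  1.61940536 -0.39472447  0.85418413
  0.89112703]
```

View pics/s1.png

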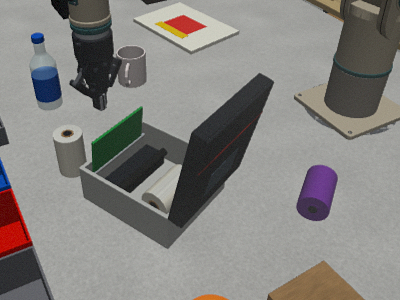

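The gripper, at crop (100,100), stands on the guide's outer side and is clear of the spare roll. I'm now folding the guide slowly along its arc.

Emit:
play_rows(
  deltas=[15, 0, 2, 0, 0, 0, 0, 28, 0, 4, 0, 0, 0, 0, 38, 0, 5, 0, 0, 0, 0, 46, 0, 6, 0, 0, 0, 0, 53, 0, 7, 0, 0, 0, 0, 60, 0, 8, 0, 0, 0, 0, 66, 0, 10, 0, 0, 0, 0, 71, 0, 12, 0, 0, 0, 0, 76, 0, 15, 0, 0, 0, 0, 80, 0, 18, 0, 0, 0, 0],
)

```text
clock: 4.9
eef_pos: [603.2, -30.6, 104.6]
tool_rot: [-3.141, -0.0, 2.002]
force: [-0.5, -0.4, 1.2]
width: -0.0
gripper_force: 0.7
```

```bash
python3 - <<'E'
from h import *
s=read_state();print(P(s["eef_pos"]),Rz.T@s["force"],s["tool_rot"])
E
```

```text
[-13.56267547 -67.78058684 104.59614414] [-0.61337546 -0.10678504  1.21630651] [-3.14137056e+00 -2.72275000e-04  2.00188884e+00]
```

Emit:
play_rows(
  deltas=[4, 0, 4, 0, 0, 0, 0, 8, 0, 8, 0, 0, 0, 0, 11, 0, 12, 0, 0, 0, 0, 14, 0, 17, 0, 0, 0, 0, 17, 0, 22, 0, 0, 0, 0, 19, 0, 28, 0, 0, 0, 0, 21, 0, 33, 0, 0, 0, 0, 22, 0, 37, 0, 0, 0, 0, 22, 0, 39, 0, 0, 0, 0, 22, 0, 40, 0, 0, 0, 0],
)

```text
clock: 6.15
eef_pos: [594.2, -11.1, 64.8]
tool_rot: [-3.141, -0.0, 2.002]
force: [-0.4, -0.2, 1.6]
width: 0.0
gripper_force: 0.7
```

```bash
python3 - <<'E'
from h import *
import cv2
s=read_state();print(P(s["eef_pos"]),Rz.T@s["force"],s["tool_rot"])
cv2.imwrite("pics/s2.png",cv2.resize(get_image("side")[150:370,180:460,::-1],None,fx=2,fy=2))
E
```

```text
[-13.56581417 -46.27330486  64.79376255] [-0.47765194  0.0211854   1.6169181 ] [-3.14145870e+00 -4.97865946e-05  2.00166196e+00]
```

View pics/s2.png

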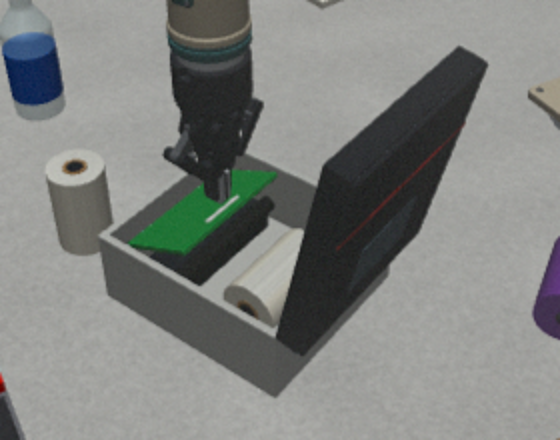

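The guide is nearly flat at (205,205) with the fingertip on it. I'll press down gently until it reaches its stop.

Emit:
play_rows(
  deltas=[0, 0, 1, 0, 0, 0, 0, 0, 0, 2, 0, 0, 0, 0, 0, 0, 3, 0, 0, 0, 0],
)

```text
clock: 6.58
eef_pos: [594.3, -11.0, 61.9]
tool_rot: [3.141, -0.0, 2.002]
force: [-0.2, 0.3, 0.5]
width: 0.2
gripper_force: 0.7
```

Emit:
play_rows(
  deltas=[0, 0, 1, 0, 0, 0, 0, 0, 0, 2, 0, 0, 0, 0, 0, 0, 2, 0, 0, 0, 0],
)

```text
clock: 6.95
eef_pos: [594.3, -11.0, 59.8]
tool_rot: [-3.142, 0.0, 2.002]
force: [-0.6, -0.4, 0.9]
width: -0.0
gripper_force: 0.2
```

Emit:
play_rows(
  deltas=[0, 0, 1, 0, 0, 0, 0, 0, 0, 2, 0, 0, 0, 0, 0, 0, 2, 0, 0, 0, 0],
)

```text
clock: 7.32
eef_pos: [594.2, -11.0, 57.8]
tool_rot: [-3.141, -0.0, 2.002]
force: [-0.1, -0.3, 0.3]
width: -0.2
gripper_force: 0.2
```

```bash
python3 - <<'E'
from h import *
import cv2
s=read_state();print(P(s["eef_pos"]),Rz.T@s["force"],s["torque"])
i=get_image("side");
for n in("side","top"):
    i=get_image(n)[:,:,::-1].copy(); m=cv2.inRange(cv2.cvtColor(i,cv2.COLOR_BGR2HSV),(45,90,30),(80,255,255))
    c=max(cv2.findContours(m,0,2)[0],key=cv2.contourArea); print(n,cv2.approxPolyDP(c,3,True)[:,0].tolist())
    for th in(0,.1,.2,.3):print(th,[proj(n,W((x,-95+85*np.cos(th)-6*np.sin(th),58+85*np.sin(th)+6*np.cos(th)))).tolist() for x in(75,-75)])
cv2.imwrite("pics/s3.png",cv2.resize(get_image("side")[200:320,200:360,::-1],None,fx=5,fy=5,interpolation=2))
E
```

```text
[-13.53933744 -46.19490318  57.7619297 ] [-0.17533663 -0.19684194  0.2606088 ] [0.06418341 0.023647   0.0226131 ]
side [[319, 240], [296, 236], [291, 254], [282, 249], [280, 242], [244, 271], [273, 281]]
0 [[274.2, 289.4], [320.7, 249.2]]
0.1 [[273.5, 286.1], [320.3, 246.0]]
0.2 [[272.5, 282.6], [319.6, 242.7]]
0.3 [[271.2, 279.0], [318.6, 239.2]]
top [[339, 224], [332, 233], [335, 243], [322, 251], [346, 241]]
0 [[293.1, 200.9], [316.3, 254.9]]
0.1 [[293.2, 200.2], [316.6, 254.6]]
0.2 [[293.7, 199.4], [317.2, 254.1]]
0.3 [[294.5, 198.4], [318.2, 253.5]]
```

View pics/s3.png

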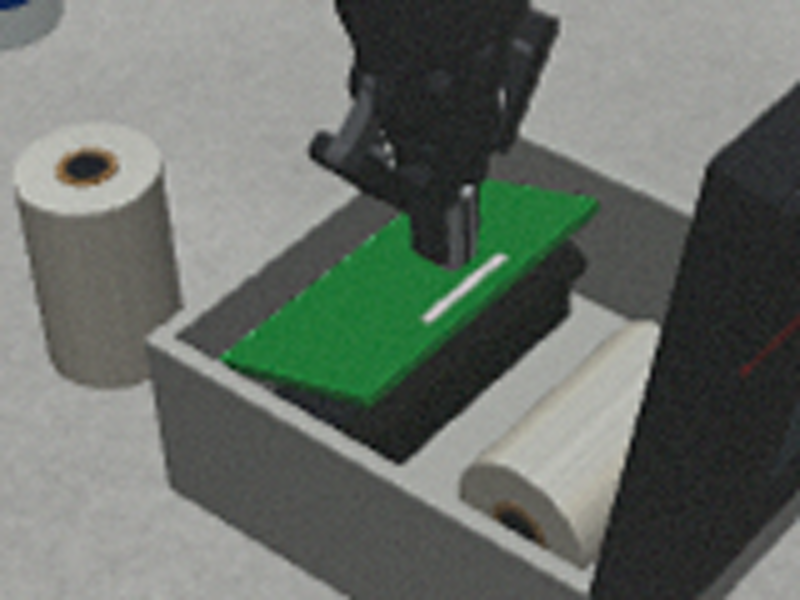

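```bash
python3 - <<'E'
from h import *
import cv2
s=read_state();e=np.array(s["eef_pos"]);print(s["clock"],e,P(e),proj("side",e),proj("top",e),proj("side",e+[0,0,20]))
i=get_image("side")[:,:,::-1]; m=cv2.inRange(cv2.cvtColor(i,cv2.COLOR_BGR2HSV),(45,90,30),(80,255,255))
c=max(cv2.findContours(m,0,2)[0],key=cv2.contourArea); print(cv2.approxPolyDP(c,1.5,True)[:,0].tolist())
for th in(.15,.2,.25,.3):print(th,[proj("side",W((x,-95+r*np.cos(th)-6*np.sin(th),58+r*np.sin(th)+6*np.cos(th)))).tolist() for r in(0,85) for x in(75,-75)])
# triangulate tip: pixel (291,253)
E
```

```text
7.525 [594.16638532 -11.22976201  57.76574875] [-13.67154383 -46.3606034   57.76574875] [289.3 259.9] [319.9 227.3] [288.9 252.7]
[[319, 240], [296, 236], [296, 247], [291, 254], [282, 249], [280, 242], [244, 271], [248, 274], [273, 281], [309, 251]]
0.15 [[242.4, 271.1], [289.8, 234.1], [273.1, 284.4], [320.0, 244.3]]
0.2 [[242.3, 271.1], [289.7, 234.0], [272.5, 282.6], [319.6, 242.7]]
0.25 [[242.2, 271.0], [289.6, 234.0], [271.9, 280.8], [319.1, 240.9]]
0.3 [[242.1, 271.0], [289.5, 234.0], [271.2, 279.0], [318.6, 239.2]]
```

The tip's visible end at (290,254) matches a point about 17 mm above the reported TCP, and the guide has kept following it. It now stands at about 0.25 rad, so there is still some way to go down.

Emit:
play_rows(
  deltas=[0, 0, 2, 0, 0, 0, 0, 0, 0, 4, 0, 0, 0, 0, 0, 0, 6, 0, 0, 0, 0, 1, 0, 8, 0, 0, 0, 0, 1, 0, 8, 0, 0, 0, 0],
)

```text
clock: 8.2
eef_pos: [593.8, -10.3, 49.6]
tool_rot: [-3.141, 0.0, 2.002]
force: [0.6, 0.1, -0.1]
width: -0.1
gripper_force: 0.0
```

Emit:
play_rows(
  deltas=[0, 0, 1, 0, 0, 0, 0, 0, 0, 2, 0, 0, 0, 0, 0, 0, 3, 0, 0, 0, 0, 0, 0, 3, 0, 0, 0, 0],
)

```text
clock: 8.7
eef_pos: [593.8, -10.0, 46.8]
tool_rot: [-3.141, -0.0, 2.002]
force: [0.1, 0.7, 0.2]
width: -0.0
gripper_force: 0.1
```

```bash
cat >> h.py <<'E'
import cv2
def green():
    i=get_image("side")[:,:,::-1]; m=cv2.inRange(cv2.cvtColor(i,cv2.COLOR_BGR2HSV),(45,90,30),(80,255,255))
    c=max(cv2.findContours(m,0,2)[0],key=cv2.contourArea); s=read_state()
    print(cv2.approxPolyDP(c,1.5,True)[:,0].tolist(),P(s["eef_pos"]),Rz.T@s["force"],s["clock"])
    return i
E
python3 -c "
from h import *
green()"
```

```text
[[320, 246], [298, 237], [296, 241], [296, 254], [292, 258], [285, 256], [282, 248], [277, 245], [244, 271], [264, 283], [276, 287], [318, 250]] [-13.55343099 -45.34757092  46.7661494 ] [0.23196137 0.26109642 0.81206778] 8.75
```

Emit:
play_rows(
  deltas=[0, 0, 1, 0, 0, 0, 0, 0, 0, 2, 0, 0, 0, 0, 0, 0, 3, 0, 0, 0, 0, 0, 0, 3, 0, 0, 0, 0],
)

```text
clock: 9.25
eef_pos: [593.8, -10.1, 43.8]
tool_rot: [-3.142, 0.0, 2.002]
force: [-0.2, -0.1, 0.8]
width: 0.1
gripper_force: 0.1
```

Emit:
play_rows(
  deltas=[0, 0, 1, 0, 0, 0, 0, 0, 0, 2, 0, 0, 0, 0, 0, 0, 2, 0, 0, 0, 0],
)

```text
clock: 9.62
eef_pos: [593.9, -10.1, 41.8]
tool_rot: [-3.142, 0.0, 2.002]
force: [-0.1, 0.9, -0.5]
width: 0.4
gripper_force: 0.1
```

```bash
python3 -c "
from h import *
green()"
```

```text
[[321, 250], [298, 238], [296, 256], [293, 259], [285, 258], [282, 254], [282, 249], [276, 246], [245, 272], [276, 290]] [-13.52066788 -45.44958831  41.80559146] [-0.15311015  0.59429258 -0.5185436 ] 9.675
```

Emit:
play_rows(
  deltas=[0, 0, 1, 0, 0, 0, 0, 0, 0, 2, 0, 0, 0, 0, 0, 0, 2, 0, 0, 0, 0],
)

```text
clock: 10.05
eef_pos: [593.9, -10.2, 40.6]
tool_rot: [3.141, -0.0, 2.002]
force: [-2.4, 0.0, 7.8]
width: -0.0
gripper_force: 3.7
```

Emit:
play_rows(
  deltas=[0, 0, 1, 0, 0, 0, 0, 0, 0, 2, 0, 0, 0, 0, 0, 0, 2, 0, 0, 0, 0],
)

```text
clock: 10.42
eef_pos: [593.9, -10.2, 40.4]
tool_rot: [3.14, -0.001, 2.001]
force: [-5.2, 1.2, 21.1]
width: -0.2
gripper_force: 10.7
```

```bash
python3 -c "
from h import *
i=green();cv2.imwrite('pics/s4.png',cv2.resize(i[200:320,200:360],None,fx=5,fy=5,interpolation=2))"
```

```text
[[320, 249], [298, 238], [296, 256], [291, 261], [282, 255], [281, 249], [275, 247], [245, 272], [276, 290], [315, 256]] [-13.41259565 -45.33998874  40.39573504] [-5.59013849  3.42410076 21.22483217] 10.475
```

View pics/s4.png

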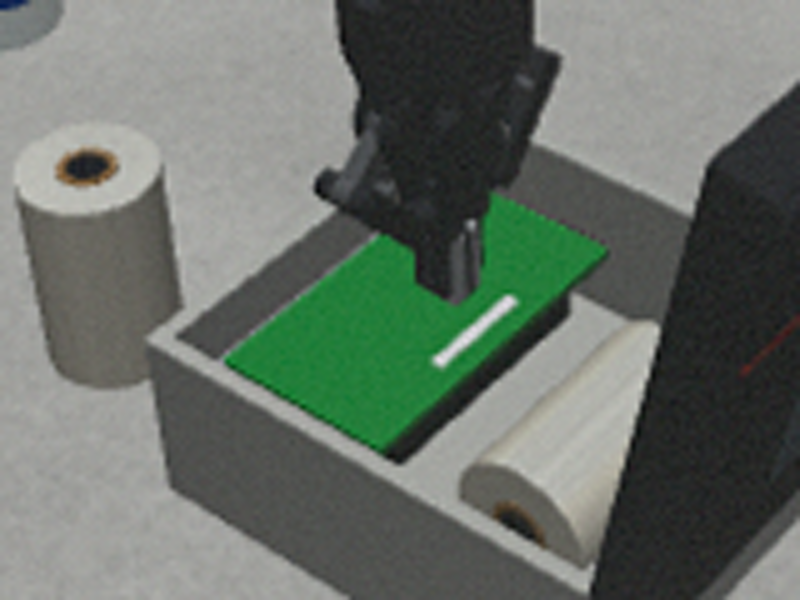

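The guide is flat: its edge corners at (276,290) and (320,249) match the prediction for 0 rad, and the force rose to 21 N on the stop. I'm retreating up and over to the cover's outer side.

Emit:
play_rows(
  deltas=[0, 0, -15, 0, 0, 0, 0, 0, 0, -60, 0, 0, 0, 0, 0, 0, -115, 0, 0, 0, 0, 0, 0, -170, 0, 0, 0, 0, 0, 0, -225, 0, 0, 0, 0, 0, 0, -280, 0, 0, 0, 0, 0, 5, -325, 0, 0, 0, 0, 0, 13, -345, 0, 0, 0, 0, 15, 13, -350, 0, 0, 0, 0, 30, 13, -350, 0, 0, 0, 0],
)

```text
clock: 11.72
eef_pos: [592.0, 23.7, 387.1]
tool_rot: [-3.14, -0.001, 2.002]
force: [-0.2, -0.2, -0.2]
width: 0.1
gripper_force: 0.0
```

Emit:
play_rows(
  deltas=[45, 0, 0, 0, 0, 0, 0, 95, 0, 0, 0, 0, 0, 0, 145, 0, 0, 0, 0, 0, 0, 195, 0, 0, 0, 0, 0, 0, 240, 0, 0, 0, 0, 0, 0, 270, 0, 0, 0, 0, 0, 0, 280, 0, 0, 0, 0, 0, 0, 280, 0, 0, 0, 0, 0, 0],
)

```text
clock: 12.72
eef_pos: [475.5, 276.8, 387.2]
tool_rot: [-3.14, 0.001, 2.003]
force: [0.1, -0.9, -0.6]
width: -0.3
gripper_force: 0.0
```

```bash
python3 -c "
from h import *
green();print(read_state()['qpos'])"
```

```text
[[321, 250], [291, 235], [245, 272], [277, 290]] [ -0.82720886 263.63930078 387.49334087] [ 0.39248585 -0.72525936  0.24839125] 12.775
[-0.93945938  0.36526254  0.53847295  1.5246663  -0.18983747  1.30523926
  0.04995203]
```

Emit:
play_rows(
  deltas=[0, 0, 30, 0, 0, 0, 0, 0, 0, 80, 0, 0, 0, 0, 0, 0, 125, 0, 0, 0, 0, -15, 0, 142, 0, 0, 0, 0, -35, 0, 142, 0, 0, 0, 0, -50, 0, 142, 0, 0, 0, 0, -60, 0, 142, 0, 0, 0, 0, -70, 0, 142, 0, 0, 0, 0],
)

```text
clock: 13.78
eef_pos: [505.9, 213.3, 246.7]
tool_rot: [3.14, -0.001, 2.002]
force: [-1.9, 4.5, 2.9]
width: 0.0
gripper_force: 2.3
```

```bash
python3 -c "
from h import *
i=green();cv2.imwrite('pics/s5.png',cv2.resize(i[100:340,200:520],None,fx=2,fy=2))"
```

```text
[[321, 250], [291, 235], [245, 272], [276, 290]] [1.58888902e-01 1.93643218e+02 2.46793753e+02] [-0.69133135  1.65014372  1.47898794] 13.825
```

View pics/s5.png

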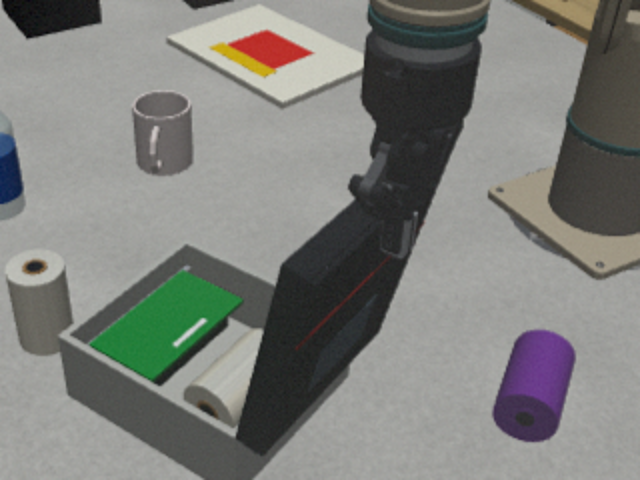

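The fingertip is on the cover's outer face just below its free edge at crop (395,250), and the guide is still flat. Now I swing the cover over.

Emit:
play_rows(
  deltas=[-6, 0, 0, 0, 0, 0, 0, -14, 0, 0, 0, 0, 0, 0, -23, 0, -1, 0, 0, 0, 0, -32, 0, -2, 0, 0, 0, 0, -41, 0, -3, 0, 0, 0, 0, -50, 0, -4, 0, 0, 0, 0, -59, 0, -5, 0, 0, 0, 0, -68, 0, -5, 0, 0, 0, 0, -77, 0, -5, 0, 0, 0, 0, -86, 0, -5, 0, 0, 0, 0],
)

```text
clock: 15.08
eef_pos: [541.6, 134.7, 250.7]
tool_rot: [-3.142, 0.0, 2.002]
force: [-0.0, 3.4, -0.1]
width: -0.3
gripper_force: 1.4
```

```bash
python3 -c "
from h import *
green();print(read_state()['tool_rot'])"
```

```text
[[297, 238], [289, 236], [245, 272], [276, 290], [303, 267], [303, 261], [288, 274], [285, 272], [302, 258]] [ -0.72476592 106.46062235 250.7070385 ] [1.68289304 0.06161055 0.27325698] 15.125
[-3.14133935e+00  1.42247892e-03  2.00003137e+00]
```

Emit:
play_rows(
  deltas=[-10, 0, 1, 0, 0, 0, 0, -20, 0, 3, 0, 0, 0, 0, -30, 0, 5, 0, 0, 0, 0, -40, 0, 7, 0, 0, 0, 0, -50, 0, 10, 0, 0, 0, 0, -60, 0, 14, 0, 0, 0, 0, -69, 0, 19, 0, 0, 0, 0, -78, 0, 24, 0, 0, 0, 0, -87, 0, 30, 0, 0, 0, 0, -96, 0, 36, 0, 0, 0, 0],
)

```text
clock: 16.38
eef_pos: [581.8, 47.2, 214.6]
tool_rot: [3.141, 0.0, 2.002]
force: [-0.3, 0.3, 2.3]
width: 0.2
gripper_force: 1.0
```

```bash
python3 -c "
from h import *
s=read_state();print(P(s['eef_pos']),Rz.T@s['force'],s['qpos'])
cv2.imwrite('pics/s6.png',cv2.resize(get_image('side')[100:340,200:520,::-1],None,fx=2,fy=2))"
```

```text
[ -0.45755707  11.83833484 214.56175104] [-0.15026444  0.42542789  2.28979441] [-0.42977709  0.56424279  0.47537499  1.71000105 -0.30713455  0.94164764
  0.59569509]
```

View pics/s6.png

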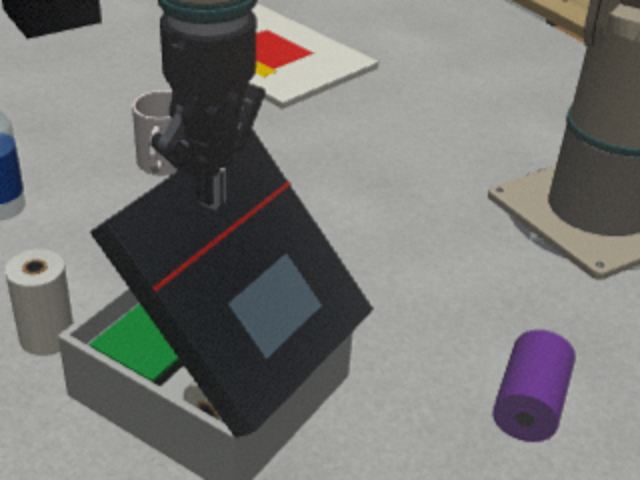

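The cover is at about 0.8 rad, with the tip on its outer face at crop (213,200). I'll keep going along the arc.

Emit:
play_rows(
  deltas=[-7, 0, 4, 0, 0, 0, 0, -14, 0, 9, 0, 0, 0, 0, -21, 0, 16, 0, 0, 0, 0, -28, 0, 24, 0, 0, 0, 0, -35, 0, 32, 0, 0, 0, 0, -41, 0, 40, 0, 0, 0, 0, -47, 0, 47, 0, 0, 0, 0, -52, 0, 55, 0, 0, 0, 0, -56, 0, 63, 0, 0, 0, 0, -60, 0, 71, 0, 0, 0, 0],
)

```text
clock: 17.68
eef_pos: [606.8, -6.9, 143.5]
tool_rot: [3.141, 0.0, 2.002]
force: [0.9, -0.6, 0.9]
width: 0.1
gripper_force: 0.6
```

Emit:
play_rows(
  deltas=[-3, 0, 6, 0, 0, 0, 0, -6, 0, 12, 0, 0, 0, 0, -9, 0, 18, 0, 0, 0, 0, -11, 0, 24, 0, 0, 0, 0, -13, 0, 30, 0, 0, 0, 0, -14, 0, 35, 0, 0, 0, 0, -15, 0, 39, 0, 0, 0, 0, -15, 0, 41, 0, 0, 0, 0, -15, 0, 42, 0, 0, 0, 0],
)

```text
clock: 18.8
eef_pos: [612.9, -20.6, 101.9]
tool_rot: [3.142, 0.001, 2.002]
force: [0.1, -0.7, 0.4]
width: -0.1
gripper_force: 0.5
```

Emit:
play_rows(
  deltas=[0, 0, 2, 0, 0, 0, 0, 0, 0, 4, 0, 0, 0, 0, 0, 0, 6, 0, 0, 0, 0, 0, 0, 8, 0, 0, 0, 0, 0, 0, 9, 0, 0, 0, 0],
)

```text
clock: 19.42
eef_pos: [612.7, -20.1, 92.7]
tool_rot: [-3.141, -0.0, 2.002]
force: [0.5, -0.1, 1.1]
width: 0.4
gripper_force: 0.5
```

Emit:
play_rows(
  deltas=[0, 0, 1, 0, 0, 0, 0, 0, 0, 2, 0, 0, 0, 0, 0, 0, 2, 0, 0, 0, 0],
)

```text
clock: 19.8
eef_pos: [612.8, -20.1, 92.2]
tool_rot: [3.141, -0.0, 2.002]
force: [-2.3, -0.6, 10.0]
width: -0.1
gripper_force: 4.9
```

Emit:
play_rows(
  deltas=[0, 0, 1, 0, 0, 0, 0, 0, 0, 2, 0, 0, 0, 0, 0, 0, 2, 0, 0, 0, 0],
)

```text
clock: 20.18
eef_pos: [612.9, -20.1, 92.0]
tool_rot: [3.14, -0.001, 2.002]
force: [-6.7, 0.7, 23.6]
width: -0.1
gripper_force: 11.4
```

Emit:
play_rows(
  deltas=[0, 0, -8, 0, 0, 0, 0, 0, 0, -40, 0, 0, 0, 0, 0, 0, -90, 0, 0, 0, 0, 0, 0, -140, 0, 0, 0, 0, 0, 0, -190, 0, 0, 0, 0, 0, 0, -220, 0, 0, 0, 0, 0, 0, -230, 0, 0, 0, 0, 0, 0, -230, 0, 0, 0, 0],
)

```text
clock: 21.18
eef_pos: [612.5, -19.9, 318.3]
tool_rot: [-3.141, -0.001, 2.002]
force: [-0.4, -0.9, -0.5]
width: -0.0
gripper_force: 0.0
```

```bash
python3 -c "
from h import *
s=read_state();print(P(s['eef_pos']),Rz.T@s['force'])
cv2.imwrite('pics/s7.png',cv2.resize(get_image('side')[150:390,180:500,::-1],None,fx=2.5,fy=2.5))
for x,y,z in((100,-110,115),(-100,-110,115),(100,-110,85),(100,110,115),(100,-110,0),(100,110,0)): print(proj('side',W((x,y,z))))"
```

```text
[ -0.64445927 -61.85850161 318.30895816] [-0.76816163 -0.64270149 -0.49863701]
[225.4 256. ]
[291.2 207.8]
[227.3 267.3]
[315.3 307.2]
[232.4 297.1]
[315.7 349. ]
```

View pics/s7.png

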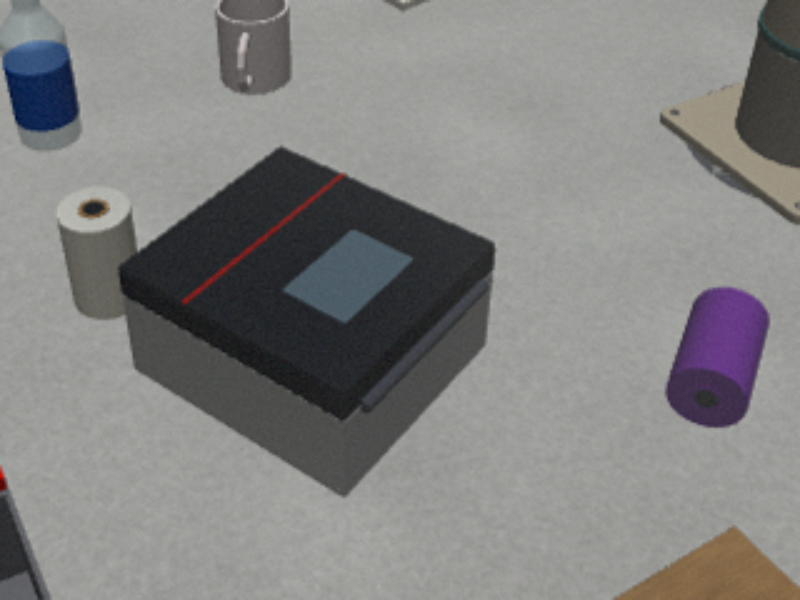

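The cover is shut. Its front corners at crop (121,265) and (282,148) match the prediction for 0 rad, the printer's base corners haven't moved, and the bystanders in view are untouched.

```bash
python3 -c "
from cell import *
print(finish_job())"
```

```text
the job is handed in; nothing more can be done
None
```

I folded the green guide flat, then swung the cover fully shut and handed the job in at about 21 s. I pushed each one down until the force rose on its stop (just over 20 N). In the last pictures the printer and the bystanders in view hadn't moved, and the arm was clear.

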